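# Load a sample cell behind the spring gate of a spectrometer stage

## Robot

A 6-joint arm with a two-finger parallel gripper is mounted at the origin on the work surface. World frame = base frame: x ahead of the robot, y to its left, z up, the work surface at z = 0. Lengths are in m, angles in rad, forces in N, time in s.
With the tool pointing down it reaches from about 0.375 to 0.975 m from the base axis. Payload 3.8 kg.
Tool frame: the origin (TCP) lies on the centre line of the jaws, within the pads' length; the fingertips stand 14 mm ahead of it and the grasp point (between the pads) lies 5 mm behind it; z points along the fingers, y is the line along which they close (so a half turn about z gives the same grasp; the last joint's range is limited). The gripper opens to 85 mm and grips with 20 to 120 N. Pads are 22 mm wide; open, the fingers measure 114 mm over their backs; the gripper's body (76 mm by 85 mm) begins 54 mm behind the grasp point. The pads swing forward as they close: fully open they stand 13 mm farther back than shut.
Start: joints at [1.144, 0.264, 1.604, -0, 1.274, -0.037], TCP at [0.256, 0.624, 0.245] pointing down, gripper open.
Joint ranges: [-2.63, 2.63], [-0.94, 2.18], [0.31, 2.57], [-1.31, 4.45], [0, 2.66], [-2.55, 2.55]. Speed limits (rad/s): [2.57, 2.57, 3.14, 3.14, 3.14, 3.14].

## Interface

Orientations are given as a rotation vector (axis times angle).
In Python, from workcell import bot, eyes, spot_in gives the robot as it stands.
- The arm moves only by the tool carry_out, never from a script. Its argument "series" is text: rows parted by semicolons, each of 4 numbers parted by spaces: the shift along the world's x, y, z in m, then the turn about the world's z in degrees. In form: tx ty tz roll; .... A call has 1 to 20 rows; each row shifts and turns the commanded pose from where the row before left it; what a row does not reach is not made up. A row lasts 1/8 s, in which the tool goes at most 62.5 mm and 10.7 degrees, less where a joint would pass 70% of its speed; a pose out of reach is approached as far as the arm can. A call is refused whole if a number of a shift passes 0.0625 or a number of a turn 10.7, either way. A call with a gripper value outside its range is refused whole. "jaw" is the gripper command: -1 is shut, 1 is fully open, values between are in proportion, set as the call begins (left out, the last holds). The fingers move at their own pace and stop on an object; "grip_force" is the grip in N (left out, the last holds). Time passes only in rows, so rows that do not move let the fingers close. It gives the time, the measured TCP pose, the force, the opening and the grip force at its end, in the units of the state.
- bot.read_state(): the state, without advancing time (a new reading comes with each control period).
- eyes.read_camera(name): name is "side" or "top" or "wrist"; returns (picture, depth): 420x560x3 uint8, blue, green, red; 420x560 float32, m along the optical axis (not along the pixel's ray), 0 where there is no reading.
- eyes.get_calibration(name): a dict with "K" (3x3 intrinsics, pixels), "distortion" ([k1, k2, p1, p2, k3] as OpenCV has them; the pictures are not rectified), "position" and "rotation" of the camera in the world; the wrist camera has in their place "T_tool_cam" (4x4, takes a point from camera to tool coordinates, whose origin is the TCP and whose axes are the flange's). Camera axes: x right, y down, z forward; pixel columns grow to the right and rows downward; lengths in m; the calibration is good to about 2 mm. A picture is of the moment at which its call begins: read the wrist's pose just before it. get_calibration takes no time and is no camera call.
- bot.finish_job(): hands the job in; it is judged then, once.
Trained networks look in the newest picture that a camera, given by its name, has taken for a name from the list of things; names that differ only in an ending like _2 or _b are one class to them, and where a whole thing is asked for, a point or a joint stands for the part that bears it (a point fixed in the world has none). Each returns a list of dicts, best first, with "score" (0 to 1); they miss things now and then, are a little off and sometimes report something else, mostly with a low value. They report only what shows in the picture. A call takes as long as a camera call. They do not tell look-alikes from the thing itself.
- spot_in(camera, target): "rect" ([centre column, centre row, width, height] in pixels, round what is visible of it).
The state is a dict: "time": time; "q": joint angles; "joint_vel": joint speeds; "joint_torque": joint torques, N m; "tool_pos": TCP position; "tcp_rot": TCP orientation; "wrist_force": force on the tool from outside, world axes, zero at the start; "torque": the same for the moment, N m; "width": opening from 0.0 (shut) to 1.0 (fully open); "grip_force": force on a finger pad.
Only numpy, scipy, OpenCV 4.12 (cv2) and the standard library are available. Lean on these libraries where they do the work, as an engineer would, in place of code of your own. Each camera call takes 0.05 s, during which the arm holds its last target. There are 200 camera calls.

## Task

Lift the longer of the two aluminium sample cells out of the pale green tray by its two ends, set it down flat on the paper and let go. Then take it again across its width and, with the cell itself, gently press back the sprung gate of the cell stage and hold it back while you lower the cell flat between the gate and the fixed stop; let go so that the gate holds it there. Do not ram the gate, and leave the short cell and the two vials alone.

Things in the scene. Friction and masses are not known exactly. Their poses are not given: they have to be found in the camera images.
- cell_center (a point): Centre of the longer sample cell, the one to load: a loose plain aluminium block 24 (x) x 60 (y) x 18 (z) mm, about 80 g, a small round window on top. Its y axis is its long axis; either end may face the gate. It starts in one of the tray's two pockets, 2 mm below the tops of the ribs, where only its two ends can be gripped.
- blank_center (a point): Centre of the short cell, 24 x 44 x 18 mm, otherwise like the long one, in the other pocket. Leave it there.
- tray: Pale green plastic tray, fixed. Origin under its centre. Base 110 (x) x 125 (y) x 10 mm; on it three ribs, 54 mm long along y, centred, their tops 30 mm above the bench, at x -47 to -36, -8 to +8, +36 to +47 mm. Between them two pockets 28 mm wide, centred on x = -22 and +22, ends open. A cell lies along y in each, its centre 19 mm above the bench; the long one sticks out 3 mm past both rib ends.
- stage: The cell stage: fixed white block, 90 (x) x 170 (y, -77 to +93) mm; origin on the bench. On it a dark carriage (stop, posts, gate, spring housing as one) is locked, up to 5 mm to either side along y of its middle setting, found only by looking or feeling. Fixed stop: steel bar 34 wide (x), 10 mm high over the nest's floor, at middle setting its face at y -30, its back at -40 mm.
- nest (a point): Where the middle of the nest's floor is at the middle setting: on the stage, 30 mm above the bench; z up, y from stop to gate. A loaded cell lies along y against the stop, centred on the nest, its centre 9 mm above the floor. Four posts 10 mm high guide its sides: inner faces at x -14.5 and +14.5 mm, 6 mm thick, at y -25.5 to -18.5 and +12.5 to +19.5; fingers fit between.
- gate_place (a point): Foot of the gate's face at rest, at the middle setting. Gate: upright steel plate 34 (x) x 8 (y) mm, top 37 mm over the nest's floor, 50 mm from the stop. Pushed to +y it yields to a spring (3.6 N at first, 4.8 N at 10 mm) up to a hard end at 13 mm: gap 63 mm, 3 mm more than the cell. It springs back. Over 40 N on it is ramming. Housing behind: 38 to 58 mm from here, 36 high.
- vial_dark_center (a point): Centre of a glass vial with a black cap, 28 mm across, 64 mm high, standing on the bench. Bystander.
- vial_pale_center (a point): Centre of a smaller glass vial with a white cap, 26 mm across, 54 mm high, standing on the bench. Bystander.
Not all that is in view belongs to the job. There is more than one size of the stage; the one meant has the size given above. What is shaped like the part that bears cell_center but purple is not meant.

How it is judged:
On the way:
1. the long cell lies flat on the paper, out of the tray, and has been let go (height (world z) of cell_center below 0.013 m and angle between cell_center's own z axis and vertical below 0.1 rad and contact force between cell and the fingers below 0.1 N and linear speed of cell below 0.02 m/s), for 0.2 s.
At the end, for the whole second after the job is handed in: The long cell lies still and flat (within 4 degrees) on the nest's floor (height within 2 mm), between stop and gate, along the nest within 6 degrees and within 3.5 mm of its middle line; centre within 9.5 mm of the nest point along y, which covers every carriage setting (x of cell_center in the frame of nest between -0.0035 and 0.0035 m and y of cell_center in the frame of nest between -0.0095 and 0.0095 m and z of cell_center in the frame of nest between 0.007 and 0.011 m and angle between the y axis of cell_center and the y axis of nest, either way round below 0.1 rad and angle between cell_center's own z axis and vertical below 0.07 rad and linear speed of cell below 0.01 m/s); the robot touches nothing.
It fails at once if the cell is rammed against the gate or stage (more than 40 N) (contact force between cell and stage above 40 N).
It fails at once if the short cell is moved more than 15 mm (distance of blank_center from where it was at the start of the episode above 0.015 m).
It fails at once if a vial is moved more than 20 mm or tipped (distance of any of vial_dark_center, vial_pale_center from where it was at the start of the episode above 0.02 m).
It also fails if it takes over 56 s, if anything falls off the work surface, if the arm or the gripper's body presses on something with over 40 N, if the wrist force passes 120 N, or if a joint passes its speed limit or range.

## Working session

There is one attempt and no reset: what is moved stays moved. The work goes in short steps, Python scripts to look and compute and a tool call to move; the robot and the scene stay as the last step left them, time stands still between calls to the robot, and variables do not carry over. Pictures are saved under pics/ and viewed, at most 10 in all, crops included, and the job is handed in when it is done.

Besides the shell and the picture viewer there is one more tool, called after ">>>" as a command line: name --argument value ..., lists and objects as JSON in quotes. carry_out: Moves the arm, as the interface text tells. Its arguments: {"type":"object","properties":{"series":{"type":"string"},"jaw":{"type":"number"},"grip_force":{"type":"number"}},"required":["series"]}

```bash
mkdir -p pics
cat > h.py <<'E'
import numpy as np, cv2, json
from workcell import bot, eyes, spot_in
from scipy.spatial.transform import Rotation as R
def cam(name):
    s=bot.read_state(); im,d=eyes.read_camera(name); c=eyes.get_calibration(name)
    if 'T_tool_cam' in c:
        T=np.eye(4);T[:3,:3]=R.from_rotvec(s['tcp_rot']).as_matrix();T[:3,3]=s['tool_pos'];T=T@np.array(c['T_tool_cam'])
    else:
        T=np.eye(4);r=np.array(c['rotation']);T[:3,:3]=r if r.shape==(3,3) else R.from_rotvec(r).as_matrix();T[:3,3]=c['position']
    return im,d,np.array(c['K']),np.array(c['distortion']),T
def cloud(d,K,D,T):
    h,w=d.shape;u,v=np.meshgrid(np.arange(w),np.arange(h))
    p=cv2.undistortPoints(np.stack([u,v],-1).reshape(-1,1,2).astype(np.float64),K,D).reshape(h,w,2)
    P=np.dstack([p[...,0]*d,p[...,1]*d,d]); W=P@T[:3,:3].T+T[:3,3]; W[d<=0]=np.nan; return W
def ray(u,v,z,K,D,T):
    p=cv2.undistortPoints(np.array([[[u,v]]],float),K,D).ravel();r=T[:3,:3]@[p[0],p[1],1];t=(z-T[2,3])/r[2];return T[:3,3]+t*r
E
python3 - <<'E'
from h import *
for n in ['top','side']:
    im,d,K,D,T=cam(n); cv2.imwrite(f'pics/{n}0.png',im); W=cloud(d,K,D,T); np.savez(f'{n}0.npz',im=im,W=W,K=K,D=D,T=T)
    print(n,T[:3,3].round(3),K[0,0])
    for t in ['cell_center','blank_center','tray','stage','vial_dark_center','vial_pale_center']:
        for r in spot_in(n,t)[:3]:
            c=r['rect'];u,v=int(c[0]),int(c[1]);print(t,round(r['score'],2),np.round(c),W[v,u].round(3))
print(bot.read_state())
E
```

```text
top [ 0.331 -0.016  1.236] 528.9581146415127
cell_center 0.79 [181. 221.  30.  10.] [0.534 0.226 0.033]
cell_center 0.54 [209. 179.  15.  24.] [0.639 0.163 0.018]
blank_center 0.63 [180. 241.  21.  12.] [0.487 0.231 0.029]
tray 0.63 [182. 230.  57.  50.] [0.513 0.224 0.03 ]
tray 0.34 [181. 220.  27.  13.] [0.537 0.228 0.027]
stage 0.9 [401. 281.  62.  42.] [ 0.387 -0.28   0.021]
stage 0.82 [366. 212.  81.  47.] [ 0.547 -0.205  0.027]
vial_dark_center 0.75 [255. 147.  13.  14.] [0.7   0.053 0.06 ]
vial_dark_center 0.54 [286. 168.  12.  16.] [ 0.653 -0.018  0.04 ]
vial_pale_center 0.7 [286. 168.  14.  11.] [ 0.652 -0.02   0.044]
side [0.291 0.634 0.797] 524.2466393683046
cell_center 0.63 [194. 295.  34.  28.] [0.632 0.185 0.02 ]
cell_center 0.61 [232. 332.  27.  39.] [0.534 0.234 0.028]
cell_center 0.19 [303. 170.  48.  62.] [ 0.536 -0.148  0.065]
blank_center 0.67 [258. 341.  23.  28.] [0.487 0.238 0.03 ]
tray 0.72 [244. 344.  92.  82.] [0.508 0.25  0.03 ]
stage 0.88 [303. 172.  50.  62.] [ 0.535 -0.145  0.065]
stage 0.83 [385. 167.  47.  46.] [ 0.377 -0.236  0.048]
stage 0.35 [235. 331.  31.  39.] [0.531 0.232 0.028]
vial_dark_center 0.72 [186. 229.  19.  33.] [0.703 0.066 0.049]
vial_pale_center 0.78 [224. 210.  15.  28.] [ 0.657 -0.012  0.041]
{'time': 0.7, 'q': array([ 1.14409859e+00,  2.63833400e-01,  1.60394182e+00,  3.52264431e-05,
        1.27369368e+00, -3.69135914e-02]), 'joint_vel': array([ 0.0005417 ,  0.00096279, -0.00033879,  0.00264308, -0.00098238,
        0.00065986]), 'joint_torque': array([-3.89392826e-04, -5.14854527e+01, -3.67607903e+01,  2.22191119e-05,
        6.60458827e-04,  6.31624800e-06]), 'tool_pos': array([0.25650339, 0.62439367, 0.24535612]), 'tcp_rot': array([-6.08417933e-01, -3.08211042e+00, -2.01356618e-04]), 'wrist_force': array([ 1.06950888,  0.40362426, -0.65527843]), 'torque': array([ 0.00708015,  0.0078321 , -0.05686076]), 'grip_force': 0.0, 'width': 0.9994820437137529}
```

Run:
```python
import cv2
a=cv2.imread('pics/top0.png')[130:320,140:460]
cv2.imwrite('pics/top0c.png',cv2.resize(a,None,fx=2.5,fy=2.5,interpolation=cv2.INTER_CUBIC))
```

```text
(no output)
```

View pics/top0c.png

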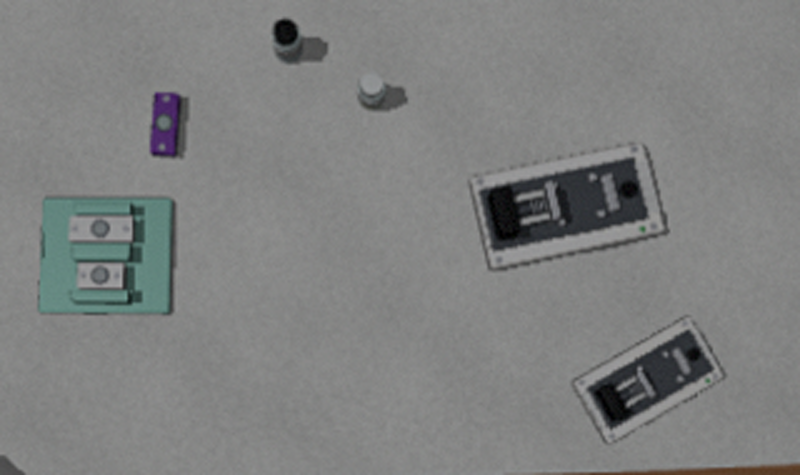

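The view shows the tray with the long cell in its upper pocket (full picture ~(180,221)), the purple decoy, two vials and the big stage at (366,212), gate side towards +y.

Run:
```python
from h import *
z=np.load('top0.npz');im,W,K,D,T=[z[k] for k in('im','W','K','D','T')]
hsv=cv2.cvtColor(im,cv2.COLOR_BGR2HSV)
m=((hsv[...,0]>65)&(hsv[...,0]<95)&(hsv[...,1]>50)).astype(np.uint8)
m[:, :140]=0; m[:,230:]=0;m=cv2.morphologyEx(m,cv2.MORPH_CLOSE,np.ones((15,15)))
def rect(m,zz):
    c=max(cv2.findContours(m,0,1)[0],key=cv2.contourArea)
    P=np.array([ray(*p[0],zz,K,D,T)[:2]*1000 for p in c],np.float32)
    print(cv2.minAreaRect(P))
rect(m,0.01)
# stage: W height >15mm region
s=((W[...,2]>0.012)).astype(np.uint8); s[:,:320]=0;s[250:]=0;s[:180]=0
rect(s,0.025)
g=((W[...,2]>0.055)&(s>0)); print(g.sum(), [tuple(np.round(p,3)) for p in W[g][::12]])
print(eyes.get_calibration('wrist'))
```

```text
((512.4539794921875, 228.80734252929688), (124.73614501953125, 107.74002075195312), 88.78829956054688)
((548.31005859375, -205.7318115234375), (88.76803588867188, 170.90293884277344), 10.932241439819336)
256 [(np.float64(0.561), np.float64(-0.181), np.float64(0.068)), (np.float64(0.557), np.float64(-0.147), np.float64(0.066)), (np.float64(0.556), np.float64(-0.145), np.float64(0.062)), (np.float64(0.552), np.float64(-0.14), np.float64(0.067)), (np.float64(0.55), np.float64(-0.135), np.float64(0.07)), (np.float64(0.55), np.float64(-0.19), np.float64(0.063)), (np.float64(0.547), np.float64(-0.187), np.float64(0.067)), (np.float64(0.545), np.float64(-0.183), np.float64(0.065)), (np.float64(0.544), np.float64(-0.149), np.float64(0.063)), (np.float64(0.542), np.float64(-0.142), np.float64(0.061)), (np.float64(0.539), np.float64(-0.137), np.float64(0.065)), (np.float64(0.537), np.float64(-0.133), np.float64(0.066)), (np.float64(0.536), np.float64(-0.185), np.float64(0.066)), (np.float64(0.535), np.float64(-0.151), np.float64(0.061)), (np.float64(0.532), np.float64(-0.146), np.float64(0.067
[... 326 characters left out ...]
loat64(-0.152), np.float64(0.068)), (np.float64(0.514), np.float64(-0.141), np.float64(0.063))]
{'K': array([[326.02095927,   0.        , 284.8008514 ],
       [  0.        , 326.02095927, 211.59600786],
       [  0.        ,   0.        ,   1.        ]]), 'distortion': array([-0.05122343,  0.        ,  0.        ,  0.        ,  0.        ]), 'T_tool_cam': array([[-2.33582399e-04, -9.52462015e-01, -3.04657277e-01,
         7.68684830e-02],
       [ 9.99999904e-01, -3.35155259e-04,  2.81103663e-04,
         6.73397100e-04],
       [-3.69848050e-04, -3.04657182e-01,  9.52462002e-01,
        -1.26872655e-01],
       [ 0.00000000e+00,  0.00000000e+00,  0.00000000e+00,
         1.00000000e+00]])}
```

>>> carry_out --series "0.0278 -0.0397 -0.0085 2.1;0.0278 -0.0397 -0.0085 2.1;0.0278 -0.0397 -0.0085 2.1;0.0278 -0.0397 -0.0085 2.1;0.0278 -0.0397 -0.0085 2.1;0.0278 -0.0397 -0.0085 2.1;0.0278 -0.0397 -0.0085 2.1;0.0278 -0.0397 -0.0085 2.1;0.0278 -0.0397 -0.0085 2.1;0.0278 -0.0397 -0.0085 2.1;0 0 0 0;0 0 0 0" --jaw 1

```text
time: 2.2
tool_pos: [0.5344, 0.2275, 0.1604]
tcp_rot: [-0.038, -3.141, -0.001]
wrist_force: [-0.3, -0.7, 0.1]
width: 0.996
grip_force: 0.0
```

Run:
```python
from h import *
im,d,K,D,T=cam('wrist');W=cloud(d,K,D,T);np.savez('w1.npz',im=im,W=W,K=K,D=D,T=T);cv2.imwrite('pics/w1.png',im)
for t in ['cell_center','blank_center']:
    for r in spot_in('wrist',t)[:3]:
        c=r['rect'];print(t,round(r['score'],2),np.round(c),W[int(c[1]),int(c[0])].round(4))
s=bot.read_state();print(s['tool_pos'],R.from_rotvec(s['tcp_rot']).as_matrix().round(3)[:,1],s['time'])
```

```text
cell_center 0.82 [232. 299.  29.  62.] [0.6307 0.1749 0.0169]
cell_center 0.59 [287. 204.  73.  38.] [0.5336 0.2288 0.0263]
blank_center 0.94 [288. 152.  54.  32.] [0.4908 0.2315 0.0255]
[0.53404209 0.22850324 0.16067231] [0.022 1.    0.001] 2.35
```

View pics/w1.png

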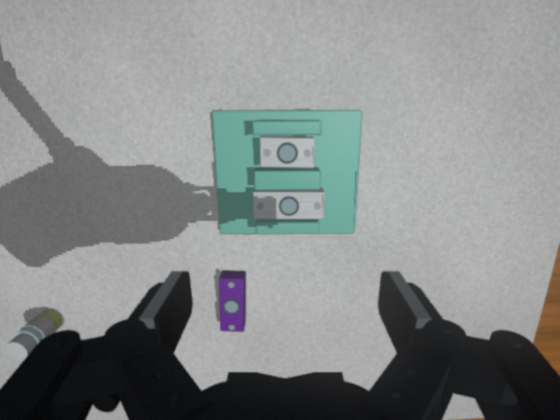

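The long cell sits at (253–325, 190–220) with its window at (289,206); the short cell is in the other pocket and the purple decoy at (232,300).

Run:
```python
from h import *
z=np.load('w1.npz');im,W,K,D,T=[z[k] for k in('im','W','K','D','T')]
for p in [(289,206),(253,205),(325,205.5)]: print(ray(*p,0.028,K,D,T).round(4))
hsv=cv2.cvtColor(im,cv2.COLOR_BGR2HSV)
g=((hsv[...,0]>65)&(hsv[...,0]<95)&(hsv[...,1]>50)).astype(np.uint8)
c=max(cv2.findContours(cv2.morphologyEx(g,cv2.MORPH_CLOSE,np.ones((5,5))),0,1)[0],key=cv2.contourArea)
print(cv2.minAreaRect(np.array([ray(*p[0],0.01,K,D,T)[:2]*1000 for p in c],np.float32)))
n=np.zeros_like(g);n[180:230,245:335]=1
n=((n>0)&(hsv[...,1]<60)).astype(np.uint8);n=cv2.morphologyEx(n,cv2.MORPH_CLOSE,np.ones((15,15)))
c=max(cv2.findContours(n,0,1)[0],key=cv2.contourArea)
print(cv2.minAreaRect(np.array([ray(*p[0],0.028,K,D,T)[:2]*1000 for p in c],np.float32)))
```

```text
[0.5358 0.2313 0.028 ]
[0.5342 0.2014 0.028 ]
[0.5361 0.2612 0.028 ]
((513.144287109375, 229.9023895263672), (123.1565170288086, 107.74174499511719), 88.67559814453125)
((533.8526000976562, 230.91439819335938), (60.10409927368164, 26.774202346801758), 88.6230239868164)
```

>>> carry_out --series "0.0008 0.0027 -0.04 0;0 0 -0.04 0;0 0 -0.035 0;0 0 -0.02 0;0 0 0 0;0 0 0 0"

```text
time: 3.1
tool_pos: [0.5365, 0.2308, 0.0267]
tcp_rot: [0.036, 3.139, 0.001]
wrist_force: [-0.1, 0.4, 0.1]
width: 1.002
grip_force: 0.0
```

>>> carry_out --series "0 0 0 0;0 0 0 0;0 0 0 0;0 0 0 0;0 0 0 0;0 0 0 0" --jaw -1 --grip_force 40

```text
time: 3.85
tool_pos: [0.5368, 0.2306, 0.0272]
tcp_rot: [0.037, 3.138, 0.002]
wrist_force: [-0.9, 0.2, 6.2]
width: 0.687
grip_force: 44.0
```

>>> carry_out --series "0 0 0.015 0;0 0 0.025 0;0 0 0.03 0;-0.003 -0.03 0 3;-0.004 -0.045 0 3;-0.004 -0.045 0 3;-0.004 -0.045 0 3.2;-0.002 -0.035 0 0;0 0 -0.025 0;0 0 -0.025 0;0 0 -0.01 0;0 0 0 0;0 0 0 0;0 0 0 0"

```text
time: 5.6
tool_pos: [0.5193, 0.0302, 0.0364]
tcp_rot: [-0.298, 3.125, -0.0]
wrist_force: [-0.3, 0.2, -0.4]
width: 0.687
grip_force: 44.3
```

Run:
```python
from h import *
im,d,K,D,T=cam('wrist');cv2.imwrite('pics/w2.png',im)
s=bot.read_state();print(s['tool_pos'],R.from_rotvec(s['tcp_rot']).as_matrix().round(3)[:,1],s['time'],s['q'])
```

```text
[0.5191034  0.03021358 0.0362307 ] [-0.189  0.982 -0.   ] 5.65 [ 1.02365819e-02  2.01181411e-01  2.11136060e+00 -7.16038204e-06
  8.27354374e-01 -1.75050219e+00]
```

View pics/w2.png

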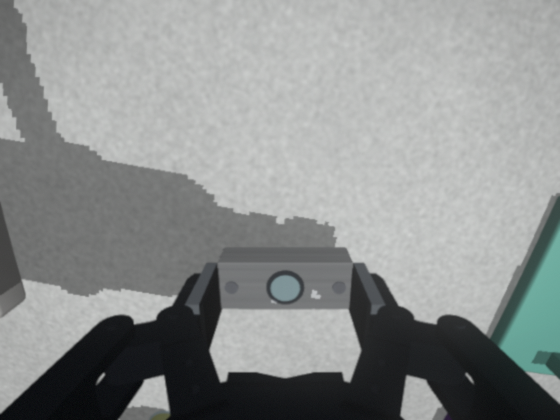

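The cell is held level between the pads, at (219–352, 250–310). Lower it.

>>> carry_out --series "0 0 -0.012 0;0 0 -0.003 0;0 0 -0.002 0;0 0 0 0;0 0 0 0"

```text
time: 6.28
tool_pos: [0.5184, 0.0301, 0.0184]
tcp_rot: [-0.297, 3.127, -0.0]
wrist_force: [0.5, 0.5, -1.4]
width: 0.691
grip_force: 44.3
```

>>> carry_out --series "0 0 -0.001 0;0 0 0 0;0 0 0 0"

```text
time: 6.65
tool_pos: [0.5184, 0.0301, 0.0174]
tcp_rot: [-0.297, 3.127, 0.0]
wrist_force: [-0.2, 0.9, -1.3]
width: 0.69
grip_force: 44.3
```

>>> carry_out --series "0 0 -0.001 0;0 0 0 0;0 0 0 0"

```text
time: 7.02
tool_pos: [0.5184, 0.0301, 0.0172]
tcp_rot: [0.297, -3.127, -0.0]
wrist_force: [-3.7, -0.2, 6.5]
width: 0.691
grip_force: 45.1
```

>>> carry_out --series "0 0 0 0;0 0 0 0;0 0 0 0;0 0 0 0;0 0 0 0;0 0 0.03 0;0 0 0.05 0;0 0 0.02 -10;0 0 0 -10;0 0 0 -10;0 0 0 -10;0 0 0 -10;0 0 0 -10;0 0 0 -10;0 0 0 -10;0 0 0 -10;0 0 0 0;0 0 0 0" --jaw 1

```text
time: 9.28
tool_pos: [0.5182, 0.0301, 0.1162]
tcp_rot: [-1.998, -2.425, 0.0]
wrist_force: [0.2, 0.1, 0.3]
width: 0.995
grip_force: 0.0
```

```bash
cat > cell.py <<'E'
from h import *
im,d,K,D,T=cam('wrist');W=cloud(d,K,D,T);cv2.imwrite('pics/w3.png',im);np.savez('w3.npz',im=im,W=W,K=K,D=D,T=T)
for r in spot_in('wrist','cell_center')[:3]:
    c=r['rect'];print(round(r['score'],2),np.round(c),W[int(c[1]),int(c[0])].round(4))
m=((W[...,2]>0.010)&(W[...,2]<0.03)&(np.hypot(W[...,0]-.5184,W[...,1]-.0301)<.045))
P=W[m];print(m.sum(),np.median(P[:,2]),cv2.minAreaRect((P[:,:2]*1000).astype(np.float32)))
s=bot.read_state();print(s['tool_pos'],R.from_rotvec(s['tcp_rot']).as_matrix().round(3)[:,1],s['time'],s['q'])
E
python3 cell.py
```

```text
0.92 [282. 214.  32.  84.] [0.516  0.0339 0.0179]
0.71 [499.  48. 106.  65.] [0.6327 0.1714 0.0184]
2542 0.016291106568095 ((517.5938110351562, 30.109508514404297), (24.03876304626465, 60.45371627807617), 10.688652038574219)
[0.51827976 0.03004616 0.11623872] [ 0.982  0.19  -0.   ] 9.375 [ 9.93375257e-03  8.98809432e-02  2.06161843e+00 -1.32534793e-05
  9.90163045e-01 -1.81498576e-01]
```

View pics/w3.png

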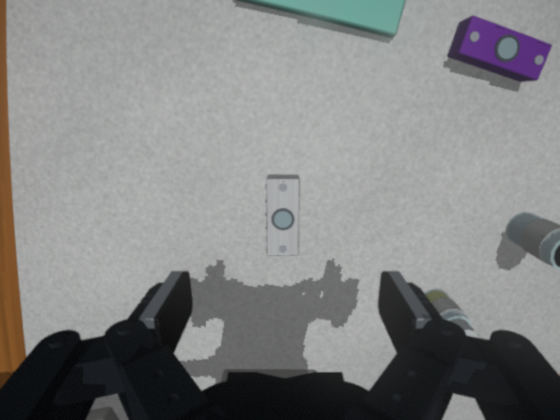

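The cell lies flat on the paper, released, window at (283,218), yaw 10.7°. Now grasping across its width, 4 mm towards the stop end so the pads fit between the posts.

>>> carry_out --series "0.0003 -0.004 -0.04 0;0 0 -0.035 0;0 0 -0.018 0;0 0 -0.005 0;0 0 0 0;0 0 0 0"

```text
time: 10.12
tool_pos: [0.52, 0.0261, 0.0197]
tcp_rot: [2.0, 2.42, 0.003]
wrist_force: [0.5, 0.7, -0.9]
width: 1.001
grip_force: 0.0
```

>>> carry_out --series "0 0 0 0;0 0 0 0;0 0 0 0;0 0 0 0;0 0 0 0;0 0 0 0;0 0 0 0;0 0 0 0" --jaw -1 --grip_force 60

```text
time: 11.12
tool_pos: [0.5191, 0.0261, 0.0187]
tcp_rot: [2.001, 2.421, 0.001]
wrist_force: [-0.4, -0.6, 4.6]
width: 0.267
grip_force: 60.2
```

>>> carry_out --series "0 0 0.02 0;0 0 0.04 0;0 0 0.05 0;0.005 -0.035 0 0;0.008 -0.055 0 0;0.008 -0.055 0 0;0.008 -0.055 0 0;0.008 -0.055 0 0;0.007 -0.053 0 0;0 0 0 0;0 0 0 0"

```text
time: 12.5
tool_pos: [0.5615, -0.2813, 0.1269]
tcp_rot: [-2.0, -2.419, 0.0]
wrist_force: [-0.6, -0.1, -1.2]
width: 0.257
grip_force: 59.5
```

Run:
```python
from h import *
im,d,K,D,T=cam('wrist');W=cloud(d,K,D,T);cv2.imwrite('pics/w4.png',cv2.resize(im,None,fx=1.42,fy=1.42,interpolation=cv2.INTER_CUBIC));np.savez('w4.npz',im=im,W=W,K=K,D=D,T=T)
s=bot.read_state();print(s['tool_pos'],R.from_rotvec(s['tcp_rot']).as_matrix().round(3)[:,1],s['time'],s['width'],s['wrist_force'])
```

```text
[ 0.56168321 -0.28067733  0.127126  ] [ 0.982  0.189 -0.002] 12.55 0.26330007020978463 [ 0.37461441 -0.65332299 -0.02918697]
```

View pics/w4.png

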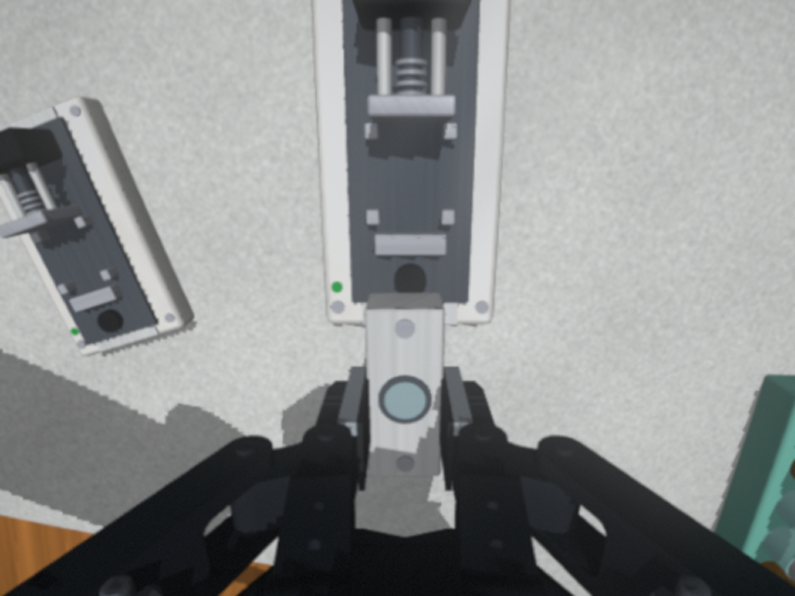

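The held cell is level at (368–443, 295–475); stop at row ~243, posts at rows ~132 and ~217, gate bar at row ~105 (picture enlarged 1.42x).

Run:
```python
from h import *
z=np.load('w4.npz');im,W,K,D,T=[z[k] for k in('im','W','K','D','T')]
g=lambda a,b,zz:(ray(a/1.42,b/1.42,zz,K,D,T)*1000).round(1)
yaw=np.deg2rad(10.93);o=np.array([549.8,-213.6]);Rm=np.array([[np.cos(yaw),np.sin(yaw)],[-np.sin(yaw),np.cos(yaw)]])
loc=lambda p:(Rm@(np.array(p)[:2]-o)).round(1)
# column profile rows, local y and z
for b in range(88,262,4):
    v=int(round(b/1.42));c=[]
    for a in (395,425): 
        p=W[v,int(a/1.42)]*1000;c.append((*loc(p),round(p[2],1)))
    print(b,v,c,int(im[v,int(395/1.42)].mean()))
# stage outline: bottom corners and sides at z=? from W z>12mm
s=(W[...,2]>0.010)&(W[...,2]<0.035);s[226:]=0;s[:,:215]=0;s[:,365:]=0
P=W[s];L=((P[:,:2]*1000-o)@Rm.T)
for lo in range(-70,61,20):
    q=L[(L[:,1]>lo)&(L[:,1]<lo+20)];print(lo,np.percentile(q[:,0],[.5,99.5]).round(1),len(q))
print('stop corners',[loc(g(a,b,40)) for a,b in [(375,235),(446,235),(375,247),(446,247)]])
print('gate corners',[loc(g(a,b,67)) for a,b in [(368,96),(455,96),(368,106),(455,106)]])
print('post tops',[loc(g(a,b,40)) for a,b in [(377,211),(443,211),(377,126),(443,126)]])
```

```text
88 62 [(np.float64(-4.3), np.float64(37.9), np.float64(28.2)), (np.float64(9.2), np.float64(37.9), np.float64(27.9))] 72
92 65 [(np.float64(-4.3), np.float64(36.1), np.float64(28.2)), (np.float64(9.2), np.float64(36.0), np.float64(28.2))] 95
96 68 [(np.float64(-3.5), np.float64(30.2), np.float64(64.5)), (np.float64(7.8), np.float64(30.1), np.float64(65.3))] 171
100 70 [(np.float64(-3.6), np.float64(29.3), np.float64(63.6)), (np.float64(7.8), np.float64(29.2), np.float64(64.3))] 180
104 73 [(np.float64(-3.6), np.float64(27.7), np.float64(64.3)), (np.float64(7.8), np.float64(27.5), np.float64(65.5))] 176
108 76 [(np.float64(-3.6), np.float64(26.1), np.float64(64.9)), (np.float64(7.8), np.float64(26.0), np.float64(65.1))] 170
112 79 [(np.float64(-3.6), np.float64(24.5), np.float64(64.9)), (np.float64(7.8), np.float64(24.5), np.float64(64.9))] 155
116 82 [(np.float64(-3.6), np.float64(23.1), np.float64(64.0)), (np.float64(7.9), np.float64(23.1), np.float64(63.6))] 89
120 85 [(np.float64(-4.1), np.float64(23.0), np.float64(41.0)), (np.float64(8.8), np.float64(22.9), np.float64(42.0))] 76

[... 4143 characters left out ...]
, (np.float64(9.9), np.float64(-39.3), np.float64(28.2))] 89
260 183 [(np.float64(-4.9), np.float64(-41.1), np.float64(29.4)), (np.float64(9.9), np.float64(-41.3), np.float64(29.0))] 91
-70 [-42.4  46.8] 2179
-50 [-42.   46.4] 2754
-30 [-41.8  46.7] 3295
-10 [-41.3  46.9] 3818
10 [-41.6  47.2] 3361
30 [-41.8  47. ] 2952
50 [-41.5  47.3] 3023
stop corners [array([2622.1, 6678.2]), array([-3505.8,  6688.8]), array([2643.7, 7727.9]), array([-3530.7,  7738.5])]
gate corners [array([ 4974.8, -7564.1]), array([-6676.4, -7543.8]), array([ 5003. , -6301.6]), array([-6709. , -6281.3])]
post tops [array([2410.2, 4624.6]), array([-3202.4,  4634.6]), array([ 2284.4, -2220.1]), array([-3061.9, -2210.1])]
```

Run:
```python
from h import *
z=np.load('w4.npz');im,W,K,D,T=[z[k] for k in('im','W','K','D','T')]
yaw=np.deg2rad(10.93);o=np.array([549.8,-213.6]);Rm=np.array([[np.cos(yaw),np.sin(yaw)],[-np.sin(yaw),np.cos(yaw)]])
L=np.dstack([(W[...,:2]*1000-o)@Rm.T,W[...,2]*1000])
for v in range(204,262,6):
    r=L[v,235:335];k=np.where((r[:,2]>90))[0]
    print(v,k.min()+235,k.max()+235,r[k[[0,-1]],0].round(1),r[len(r)//2].round(1), r[k,2].round(0)[[3,-4]])
for v in (93,152):  # posts
    r=L[v,240:335];k=np.where((r[:,2]>34)&(r[:,2]<45))[0];print('post',v,k+240,r[k,0].round(1))
for v in (70,76,79,169,172,175):
    r=L[v,240:340];k=np.where(r[:,2]>34)[0];print('bar',v,r[k[[0,-1]],0].round(1),r[k[[0,-1]],1].round(1))
```

```text
Traceback (most recent call last):
ValueError: zero-size array to reduction operation minimum which has no identity
```

Run:
```python
from h import *
z=np.load('w4.npz');im,W,K,D,T=[z[k] for k in('im','W','K','D','T')]
yaw=np.deg2rad(10.93);o=np.array([549.8,-213.6]);Rm=np.array([[np.cos(yaw),np.sin(yaw)],[-np.sin(yaw),np.cos(yaw)]])
L=np.dstack([(W[...,:2]*1000-o)@Rm.T,W[...,2]*1000])
for v in list(range(204,222,2))+list(range(226,340,12)):
    r=L[v,240:335];k=np.where((r[:,2]>80))[0]
    if len(k): print(v,k.min()+240,k.max()+240,r[k[[0,-1]],0].round(1),r[45].round(1))
for v in (93,152):
    r=L[v,240:335];k=np.where((r[:,2]>34)&(r[:,2]<45))[0];print('post',v,k+240,r[k,0].round(1))
for v in (70,76,79,169,172,175):
    r=L[v,240:340];k=np.where(r[:,2]>34)[0];print('bar',v,r[k[[0,-1]],0].round(1),r[k[[0,-1]],1].round(1))
```

```text
206 262 307 [-10.6  10.4] [  0.2 -34.6 108.1]
208 259 309 [-12.   11.3] [  0.2 -34.7 110.7]
210 259 310 [-11.6  11.5] [  0.2 -34.7 113.9]
212 258 310 [-11.9  11.2] [  0.2 -34.7 117. ]
214 258 311 [-11.6  11.5] [  0.2 -34.9 119.2]
216 257 311 [-12.1  11.3] [  0.2 -34.8 122.2]
218 257 312 [-11.6  11.5] [  0.2 -35.5 122.8]
220 257 312 [-11.6  11.5] [  0.2 -36.4 122.8]
226 257 312 [-11.7  11.6] [  0.2 -38.1 125.4]
238 257 312 [-12.   11.8] [  0.2 -43.5 125.6]
250 257 311 [-12.   11.5] [  0.2 -49.9 123.7]
262 246 323 [-17.6  17.5] [ 1.000e-01 -5.530e+01  1.244e+02]
274 240 334 [-20.   22.1] [ 1.000e-01 -6.100e+01  1.249e+02]
286 240 334 [-17.6  20.6] [ 1.000e-01 -6.720e+01  1.246e+02]
298 240 334 [-16.5  17.8] [ 1.000e-01 -7.360e+01  1.244e+02]
310 240 334 [-15.2  17. ] [ 1.000e-01 -7.980e+01  1.246e+02]
322 240 334 [-14.5  16. ] [ 1.000e-01 -8.580e+01  1.254e+02]
334 240 334 [-12.7  14.2] [ 1.00e-01 -9.37e+01  1.24e+02]
post 93 [257 258 259 260 261 262 263 264 265 312 313 314 315 316 317 318 319 320
 321] [-17.4 -16.7 -16.1 -15.5 -14.9 -14.2 -13.5 -13.  -12.4  17.2  17.8  18.4
  18.9  19.6  20.1  20.8  21.6  22.2  22.8]
post 152 [258 259 260 261 262 263 264 265 266 311 312 313 314 315 316 317 318 319] [-17.6 -17.  -16.4 -15.7 -15.  -14.4 -13.7 -13.1 -12.4  17.2  17.9  18.5
  19.1  19.8  20.6  21.1  21.7  22.5]
bar 70 [-13.9  19.1] [29.3 29.1]
bar 76 [-13.9  19.2] [26.2 26. ]
bar 79 [-13.9  19.2] [24.6 24.5]
bar 169 [-14.7  18.8] [-29.8 -29.7]
bar 172 [-14.7  18.8] [-31.7 -31.7]
bar 175 [-14.1  18.9] [-33.9 -33.8]
```

>>> carry_out --series "0.0025 0.0005 -0.03 0;0 0 -0.025 0;0 0 -0.01 0;0 0 0 0;-0.0019 0.0098 0 0;-0.0019 0.0098 0 0;-0.0019 0.0098 0 0;-0.0019 0.0098 0 0;-0.0019 0.0098 0 0;0 0 0 0;0 0 0 0;0 0 0 0"

```text
time: 14.05
tool_pos: [0.5557, -0.2328, 0.0633]
tcp_rot: [2.001, 2.421, -0.0]
wrist_force: [0.1, 0.4, -1.1]
width: 0.262
grip_force: 59.5
```

```bash
cat > st.py <<'E'
from h import *
im,d,K,D,T=cam('wrist');W=cloud(d,K,D,T);import sys;cv2.imwrite(f'pics/{sys.argv[1]}.png',im)
yaw=np.deg2rad(10.93);o=np.array([549.8,-213.6]);Rm=np.array([[np.cos(yaw),np.sin(yaw)],[-np.sin(yaw),np.cos(yaw)]])
s=bot.read_state();print('tool local',Rm@(s['tool_pos'][:2]*1000-o),s['tool_pos'][2],'F local',Rm@s['wrist_force'][:2],s['wrist_force'][2],s['time'],s['width'])
L=np.dstack([(W[...,:2]*1000-o)@Rm.T,W[...,2]*1000])
print([tuple(L[v,285].round(1)) for v in range(100,232,6)])
for v in (240,250):
    r=L[v,230:340];k=np.where(r[:,2]>50)[0];print('cell',r[k[[0,-1]],0].round(1))
E
python3 st.py w5
```

```text
tool local [  2.19108418 -19.98442487] 0.06331309184693311 F local [-0.26736461 -0.00990587] -0.9904005710891456 14.1 0.26146749585250817
[(np.float64(3.7), np.float64(60.8), np.float64(61.3)), (np.float64(3.7), np.float64(58.7), np.float64(53.4)), (np.float64(3.7), np.float64(56.4), np.float64(51.7)), (np.float64(3.7), np.float64(54.0), np.float64(50.9)), (np.float64(3.7), np.float64(51.6), np.float64(51.8)), (np.float64(3.7), np.float64(49.2), np.float64(51.9)), (np.float64(3.7), np.float64(46.8), np.float64(52.4)), (np.float64(3.7), np.float64(44.5), np.float64(54.0)), (np.float64(3.7), np.float64(41.8), np.float64(51.9)), (np.float64(3.7), np.float64(39.2), np.float64(51.4)), (np.float64(3.7), np.float64(37.0), np.float64(53.2)), (np.float64(3.7), np.float64(34.3), np.float64(52.3)), (np.float64(3.7), np.float64(31.6), np.float64(51.7)), (np.float64(3.7), np.float64(30.9), np.float64(61.1)), (np.float64(3.7), np.float64(29.5), np.float64(65.5)), (np.float64(3.7), np.float64(27.1), np.float64(65.8)), (np.float64(3.7), np.float64(24.7), np.float64(65.7)), (np.float64(3.7), np.float64(11.8), np.float64(29.5)), (np.float64(3.7), np.float64(13.9), np.float64(46.9)), (np.float64(3.7), np.float64(13.9), np.float64(55.8)), (np.float64(3.7), np.float64(13.2), np.float64(61.6)), (np.float64(3.7), np.float64(10.9), np.float64(62.5))]
cell [-8.3 15.3]
cell [-8.6 14.9]
```

View pics/w5.png

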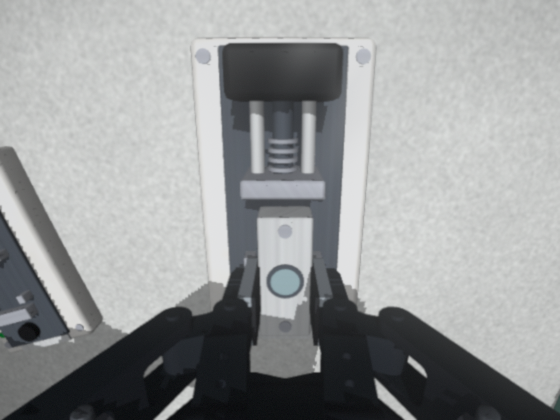

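The cell is at (258–312, 208–318), about 9 mm short of the gate (241–325, 180–199), about 1 mm off laterally; correcting and creeping up.

>>> carry_out --series "-0.0008 -0.0002 0 0;-0.0004 0.002 0 0;-0.0004 0.002 0 0;-0.0004 0.002 0 0;0 0 0 0;0 0 0 0"

```text
time: 14.85
tool_pos: [0.5536, -0.2266, 0.0633]
tcp_rot: [2.001, 2.422, -0.0]
wrist_force: [0.4, 0.4, -1.0]
width: 0.258
grip_force: 59.5
```

>>> carry_out --series "-0.0002 0.001 0 0;0 0 0 0;0 0 0 0"

```text
time: 15.22
tool_pos: [0.5534, -0.2257, 0.0633]
tcp_rot: [2.001, 2.422, -0.0]
wrist_force: [-0.3, 0.1, -1.0]
width: 0.261
grip_force: 59.5
```

>>> carry_out --series "-0.0002 0.001 0 0;0 0 0 0;0 0 0 0"

```text
time: 15.6
tool_pos: [0.5532, -0.2246, 0.0633]
tcp_rot: [2.001, 2.422, 0.0]
wrist_force: [-0.3, -0.5, -1.6]
width: 0.266
grip_force: 59.5
```

>>> carry_out --series "-0.0002 0.001 0 0;0 0 0 0;0 0 0 0"

```text
time: 15.98
tool_pos: [0.5531, -0.2242, 0.0634]
tcp_rot: [2.0, 2.421, -0.001]
wrist_force: [-0.2, -2.2, -1.7]
width: 0.259
grip_force: 59.5
```

>>> carry_out --series "-0.0002 0.001 0 0;0 0 0 0;0 0 0 0"

```text
time: 16.35
tool_pos: [0.5529, -0.2228, 0.0634]
tcp_rot: [2.001, 2.421, -0.0]
wrist_force: [-0.1, -4.1, -2.1]
width: 0.263
grip_force: 59.5
```

>>> carry_out --series "-0.0002 0.001 0 0;-0.0002 0.001 0 0;-0.0002 0.001 0 0;-0.0002 0.001 0 0;-0.0002 0.001 0 0;-0.0002 0.001 0 0;0 0 0 0;0 0 0 0"

```text
time: 17.35
tool_pos: [0.5517, -0.2166, 0.0633]
tcp_rot: [2.001, 2.422, 0.0]
wrist_force: [0.2, -4.4, -2.1]
width: 0.264
grip_force: 59.5
```

>>> carry_out --series "-0.0002 0.001 0 0;-0.0002 0.001 0 0;-0.0002 0.001 0 0;-0.0002 0.0008 0 0;0 0 0 0;0 0 0 0"

```text
time: 18.1
tool_pos: [0.5509, -0.2128, 0.0633]
tcp_rot: [2.001, 2.422, 0.0]
wrist_force: [1.1, -5.7, -1.4]
width: 0.258
grip_force: 59.4
```

```bash
python3 st.py w6
```

```text
tool local [1.28303456 0.51926384] 0.06335391843769622 F local [ 1.16832556 -4.33345941] -1.8988980697787592 18.15 0.26275611644716534
[(np.float64(2.8), np.float64(82.1), np.float64(27.5)), (np.float64(2.8), np.float64(79.2), np.float64(63.6)), (np.float64(2.8), np.float64(77.0), np.float64(63.3)), (np.float64(2.8), np.float64(74.9), np.float64(64.4)), (np.float64(2.8), np.float64(72.7), np.float64(64.1)), (np.float64(2.8), np.float64(70.6), np.float64(65.0)), (np.float64(2.8), np.float64(68.2), np.float64(63.0)), (np.float64(2.8), np.float64(66.0), np.float64(63.9)), (np.float64(2.8), np.float64(63.7), np.float64(63.6)), (np.float64(2.8), np.float64(61.0), np.float64(60.3)), (np.float64(2.8), np.float64(57.3), np.float64(51.6)), (np.float64(2.8), np.float64(54.5), np.float64(50.7)), (np.float64(2.8), np.float64(52.4), np.float64(53.3)), (np.float64(2.8), np.float64(49.5), np.float64(51.6)), (np.float64(2.8), np.float64(47.0), np.float64(52.4)), (np.float64(2.8), np.float64(44.7), np.float64(54.0)), (np.float64(2.7), np.float64(42.9), np.float64(57.2)), (np.float64(2.7), np.float64(42.4), np.float64(64.5)), (np.float64(2.7), np.float64(39.9), np.float64(64.5)), (np.float64(2.7), np.float64(37.5), np.float64(65.2)), (np.float64(2.7), np.float64(33.3), np.float64(60.3)), (np.float64(2.7), np.float64(31.2), np.float64(62.0))]
cell [-9.4 14.4]
cell [-9.4 14. ]
```

View pics/w6.png

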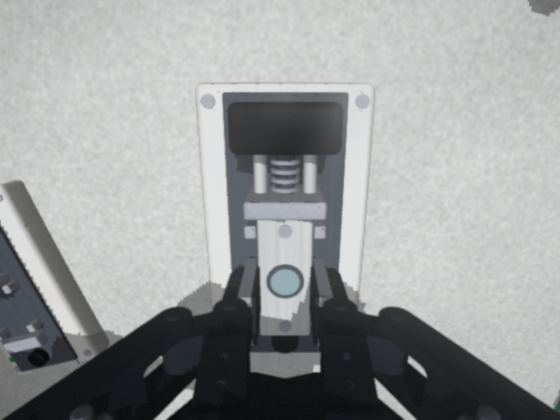

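The gate is pressed back (bar 245–326, ~row 208) and the cell is centred between the posts (250 and 320). Lowering.

>>> carry_out --series "0 0 -0.002 0;0 0 -0.002 0;0 0 -0.002 0;0 0 -0.001 0;0 0 0 0;0 0 0 0"

```text
time: 18.9
tool_pos: [0.5511, -0.213, 0.0564]
tcp_rot: [2.001, 2.421, 0.0]
wrist_force: [1.1, -4.3, 1.4]
width: 0.263
grip_force: 59.8
```

>>> carry_out --series "0 0 -0.001 0;0 0 -0.001 0;0 0 -0.001 0;0 0 -0.001 0;0 0 0 0;0 0 0 0"

```text
time: 19.65
tool_pos: [0.5511, -0.213, 0.0524]
tcp_rot: [2.001, 2.421, 0.0]
wrist_force: [1.6, -4.8, 1.0]
width: 0.258
grip_force: 59.8
```

>>> carry_out --series "0 0 -0.001 0;0 0 -0.001 0;0 0 -0.001 0;0 0 0 0;0 0 0 0"

```text
time: 20.27
tool_pos: [0.551, -0.213, 0.0493]
tcp_rot: [2.001, 2.421, 0.0]
wrist_force: [1.3, -5.7, 1.7]
width: 0.26
grip_force: 59.8
```

>>> carry_out --series "0 0 -0.0006 0;0 0 0 0;0 0 0 0"

```text
time: 20.65
tool_pos: [0.551, -0.2129, 0.0488]
tcp_rot: [2.001, 2.421, 0.0]
wrist_force: [1.4, -4.7, 1.8]
width: 0.261
grip_force: 59.9
```

>>> carry_out --series "0 0 -0.0005 0;0 0 0 0;0 0 0 0"

```text
time: 21.02
tool_pos: [0.551, -0.213, 0.0487]
tcp_rot: [2.001, 2.421, 0.0]
wrist_force: [-1.3, -5.5, 5.5]
width: 0.266
grip_force: 60.3
```

>>> carry_out --series "0.0001 -0.0005 0 0;0.0001 -0.0005 0 0;0 0 0 0;0 0 0 0"

```text
time: 21.52
tool_pos: [0.5511, -0.2131, 0.0487]
tcp_rot: [-2.001, -2.421, -0.001]
wrist_force: [-0.5, -1.9, 7.1]
width: 0.263
grip_force: 60.4
```

>>> carry_out --series "0 0 0 0;0 0 0 0;0 0 0 0;0 0 0 0;0 0 0 0;0 0 0 0" --jaw 0.3

```text
time: 22.28
tool_pos: [0.551, -0.2139, 0.0482]
tcp_rot: [-2.001, -2.422, -0.0]
wrist_force: [-0.1, -0.1, -0.1]
width: 0.65
grip_force: 0.0
```

>>> carry_out --series "0 0 0.01 0;0 0 0.03 0;0 0 0.04 0;0 0 0.04 0;0 0 0 0;0 0 0 0"

```text
time: 23.02
tool_pos: [0.5508, -0.2138, 0.1683]
tcp_rot: [2.001, 2.422, 0.0]
wrist_force: [-0.0, 0.4, -0.8]
width: 0.65
grip_force: 0.0
```

Run:
```python
from h import *
im,d,K,D,T=cam('wrist');W=cloud(d,K,D,T);cv2.imwrite('pics/w7.png',im)
yaw=np.deg2rad(10.93);o=np.array([549.8,-213.6]);Rm=np.array([[np.cos(yaw),np.sin(yaw)],[-np.sin(yaw),np.cos(yaw)]])
L=np.dstack([(W[...,:2]*1000-o)@Rm.T,W[...,2]*1000])
m=(L[...,2]>43)&(L[...,2]<52)&(abs(L[...,0])<30)&(L[...,1]>-45)&(L[...,1]<31)
P=L[m];print(m.sum(),np.percentile(P[:,2],[2,50,98]),cv2.minAreaRect(P[:,:2].astype(np.float32)))
A=np.c_[P[:,:2],np.ones(len(P))];print('slopes',np.linalg.lstsq(A,P[:,2],rcond=None)[0])
s=bot.read_state();print(s['time'],s['width'],s['wrist_force'])
```

```text
2004 [44.78241222 46.3306625  47.89730152] ((2.2778472900390625, 1.6646957397460938), (56.127750396728516, 23.90269660949707), 89.46599578857422)
slopes [3.70381427e-03 2.55516678e-03 4.63016394e+01]
23.075 0.6467508942187838 [-0.78198025 -0.28142356 -0.1846479 ]
```

View pics/w7.png

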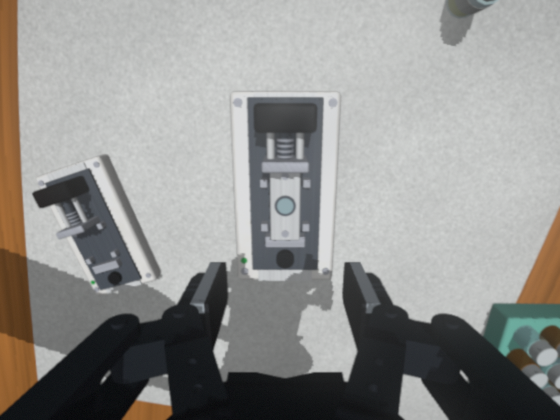

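The cell lies flat at (271–300, 174–240), between stop and gate and centred between the posts. The gripper is clear, so I'm handing in.

```bash
python3 -c "
from workcell import bot
print(bot.finish_job())"
```

```text
the job is handed in; nothing more can be done
None
```

The long cell was lifted from the tray, set flat on the paper, regrasped across its width and loaded flat between the stop and the sprung gate (which saw about 6 N); the job was handed in at about 23 s of the 56 s allowed, and no verdict was returned.

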